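# Lock the trigger of the tall spray bottle

### The job

Lock the trigger of the tall, slim spray bottle: with a fingertip press the latch tab on top of its spray head lightly down until it stops, then lift the hand well clear (at least 10 cm above the tab). The bottle stays standing where it is and is not gripped or lifted; do not touch the short, wide spray bottle, whose latch must stay up, or any of the other things on the draining board.

Things in the scene. Friction and masses are not known exactly. Their poses are not given: they have to be found in the camera images.
- tall_spray: The tall, slim clear plastic spray bottle: round, 68 mm diameter up to 150 mm, then a neck; spray head (74 x 28 mm, white) whose flat top is 244 mm above the board; about 0.4 kg, standing loose. The dark grey latch tab stands 16 mm proud of the head's top. Origin: centre of its underside; z up; nozzle and trigger point along its own -x, at most 64 mm from its axis. It may face any way.
- tall_spray_latch_top (a point): Centre of the upper face of the tall bottle's latch tab (a dark grey block, 24 x 22 mm seen from above, on top of the spray head, 12 mm from the bottle's axis on the side away from the nozzle). 260 mm above the board when fully up, 250 mm when locked; moves with the tab.
- tall_spray_latch (a joint): How far the tall bottle's latch tab is pressed down, m: 0 fully up (trigger free), 0.010 at its stop (trigger locked). It moves straight down, resists with about 3 N of friction all the way, then meets a hard stop; it stays where it is left and does not spring back. At the start it is 0 to 2 mm down.
- short_spray: The short, wide clear spray bottle: 86 mm diameter, the same kind of head and latch tab, 170 mm high in all. Leave alone. Origin: centre of its underside.
- short_spray_latch (a joint): How far the short bottle's latch tab is down, m (0 up, 0.010 locked); starts 0 to 2 mm down. Leave alone.
- pump_bottle: Clear soap bottle with a pump top and beak (no spray head), 72 mm diameter, 192 mm high. Leave alone. Origin: centre of its underside.
- kettle: Chrome kettle with black handle, 170 mm diameter, 200 mm high to its lid knob, handle and spout reaching 130 mm from its axis. Leave alone. Origin: centre of its underside.
- filter: The kettle's mesh filter, lying flat: small frame, 64 x 48 x 8 mm. Leave alone. Origin: centre of its underside.
- ramekin: Small white ceramic ramekin, 84 mm diameter, 45 mm high. Leave alone. Origin: centre of its underside.
- brush: Bamboo scrubbing brush lying bristles down along its own x, 230 mm long, 30 mm high. Leave alone. Origin: underside, near mid-length.
- tumbler: Upturned glass tumbler, 72 mm diameter, 95 mm high. Leave alone. Origin: centre of its underside.

How it is judged:
By the outcome, as a careful person would: the job done as asked, in the order asked, and still so for the second after the job is handed in, with the robot touching nothing.
It also fails if it takes over 38 s, if anything falls off the work surface, if the arm or the gripper's body presses on something with over 40 N, if the wrist force passes 120 N, or if a joint passes its speed limit or range.

### The arm

A 7-joint arm with a two-finger parallel gripper is mounted at the origin on the work surface. World frame = base frame: x ahead of the robot, y to its left, z up, the work surface at z = 0. Lengths are in m, angles in rad, forces in N, time in s.
With the tool pointing down it reaches from about 0.4 to 0.85 m from the base axis. Payload 10.4 kg.
Tool frame: the origin (TCP) lies at the very end of the fingers, on their centre line; the grasp point (between the pads) lies 19 mm behind it; z points along the fingers, y is the line along which they close (so a half turn about z gives the same grasp; the last joint's range is limited). The gripper opens to 85 mm and grips with 20 to 120 N. Pads are 22 mm wide; open, the fingers measure 114 mm over their backs; the gripper's body (76 mm by 85 mm) begins 54 mm behind the grasp point. The pads swing forward as they close: fully open they stand 13 mm farther back than shut.
Start: joints at [1.216, 0.332, -0.065, 1.46, 0.022, 1.35, -0.088], TCP at [0.204, -0.591, 0.231] pointing down, gripper open.
Joint ranges: [-2.6, 2.6], [-0.5, 2.12], [-1.47, 1.34], [0.16, 2.42], [-1.27, 4.41], [0.06, 2.06], [-2.6, 2.6]. Speed limits (rad/s): [2.22, 2.22, 2.79, 2.79, 3.14, 3.14, 3.14].

### API

Orientations are given as a unit quaternion [x, y, z, w].
In Python, from workcell import * gives the robot as it stands.
- The arm moves only by the tool step_arm, never from a script. Its argument "commands" is one flat list of numbers, 7 for each row, row after row: the finger opening in mm, from 0 to 85.4, then the shift along the world's x, y, z as a fraction of full scale, then the turn, a rotation vector about the world's x, y, z as a fraction of full scale. A call has exactly 10 rows; each row is the pose to reach, as a shift and turn from the pose commanded when the call began, turning the shorter way round; what a row does not reach only later rows make up. Full scale, the value 1, is 0.6 m for a shift and pi rad for a turn. A row lasts 1/8 s, in which the tool goes at most 62.5 mm and 10.7 degrees, less where a joint would pass 70% of its speed; a pose out of reach is approached as far as the arm can. A call with a number of a shift or a turn outside -1 to 1 is refused whole. A call with a gripper value outside its range is refused whole. The fingers move at their own pace and stop on an object; "squeeze" is the grip in N (left out, the last holds). Time passes only in rows, so rows that repeat a pose let the fingers close, or fill a call up. It gives the time, the measured TCP pose, the force, the opening and the grip force at its end, in the units of the state.
- get_obs(): the state, without advancing time (a new reading comes with each control period).
- camera(name): name is "scene" or "top" or "wrist"; returns the picture (384x512x3 uint8, red, green, blue); there is no depth.
- camera_params(name): a dict with "mtx" (3x3 intrinsics, pixels), "extrinsics" (4x4, takes a point from world to camera coordinates); the wrist camera has in their place "tool_from_camera" (4x4, takes a point from camera to tool coordinates, whose origin is the TCP and whose axes are the flange's). Camera axes: x right, y down, z forward; pixel columns grow to the right and rows downward; lengths in m; the calibration is good to about 2 mm. A picture is of the moment at which its call begins: read the wrist's pose just before it. camera_params takes no time and is no camera call.
- hand_in(): hands the job in; it is judged then, once.
The state is a dict: "clock": time; "joint_pos": joint angles; "joint_velocities": joint speeds; "tau": joint torques, N m; "position": TCP position; "ee_rot": TCP orientation; "ft_force": force on the tool from outside, world axes, zero at the start; "torque": the same for the moment, N m; "grip_width": opening from 0.0 (shut) to 1.0 (fully open); "grasp_force": force on a finger pad.
Only numpy, scipy, OpenCV 4.12 (cv2) and the standard library are available. Lean on these libraries where they do the work, as an engineer would, in place of code of your own. Each camera call takes 0.05 s, during which the arm holds its last target. There are 200 camera calls.

## Working session

There is one attempt and no reset: what is moved stays moved. The work goes in short steps, Python scripts to look and compute and a tool call to move; the robot and the scene stay as the last step left them, time stands still between calls to the robot, and variables do not carry over. Pictures are saved under pics/ and viewed, at most 10 in all, crops included, and the job is handed in when it is done.

Besides the shell and the picture viewer there is one more tool, called after "Emit:" as name(argument=value, ...) on one line, values as JSON. step_arm: Moves the arm, as the interface text tells. Its arguments: {"type":"object","properties":{"commands":{"type":"array","items":{"type":"number"}},"squeeze":{"type":"number"}},"required":["commands"]}

```bash
mkdir -p pics; python3 - <<'E'
from workcell import *
import cv2,numpy as np
o=get_obs();print(o['clock'],o['position'],o['ee_rot'],o['ft_force'],o['grip_width'])
for n in ('scene','top'):
    cv2.imwrite(f'pics/{n}0.png',camera(n)[:,:,::-1])
    p=camera_params(n);print(n,p['mtx'],np.round(p['extrinsics'],4))
E
```

```text
0.0 [ 0.20345985 -0.59053464  0.23049222] [ 9.86269598e-01  1.65141491e-01 -1.42467034e-04 -7.40139971e-04] [0.59089909 0.52432519 0.45032498] 0.9989792198427904
scene [[373.10543075   0.         259.58859349]
 [  0.         373.10543075 193.4772423 ]
 [  0.           0.           1.        ]] [[ 0.3959  0.9182  0.0154 -0.2281]
 [ 0.6516 -0.2691 -0.7092 -0.2471]
 [-0.647   0.2908 -0.7048  1.5007]
 [ 0.      0.      0.      1.    ]]
top [[380.35266109   0.         260.35439701]
 [  0.         380.35266109 187.5374786 ]
 [  0.           0.           1.        ]] [[-0.0237 -0.9995 -0.0211  0.0164]
 [-0.9872  0.0267 -0.1574  0.6014]
 [ 0.1579  0.0171 -0.9873  1.2098]
 [ 0.      0.      0.      1.    ]]
```

View pics/scene0.png

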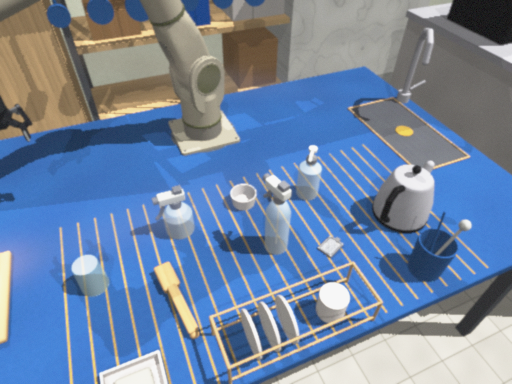

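View pics/top0.png

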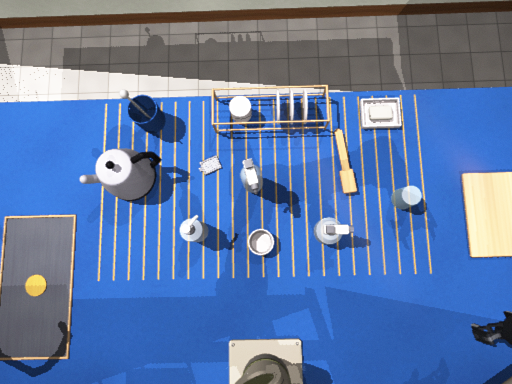

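The tall bottle's head is at about (277,188) in the scene view and (252,175) in the top view. The short bottle is at (172,197) and (333,230). I'll enlarge the tall head.

```bash
python3 - <<'E'
import cv2,numpy as np
s=cv2.imread('pics/scene0.png')[165:225,245:315];t=cv2.imread('pics/top0.png')[145:205,222:292]
f=lambda i:cv2.resize(i,None,fx=5.7,fy=5.7,interpolation=cv2.INTER_NEAREST)
cv2.imwrite('pics/crop.png',np.hstack([f(s),f(t)]))
E
```

```text
(no output)
```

View pics/crop.png

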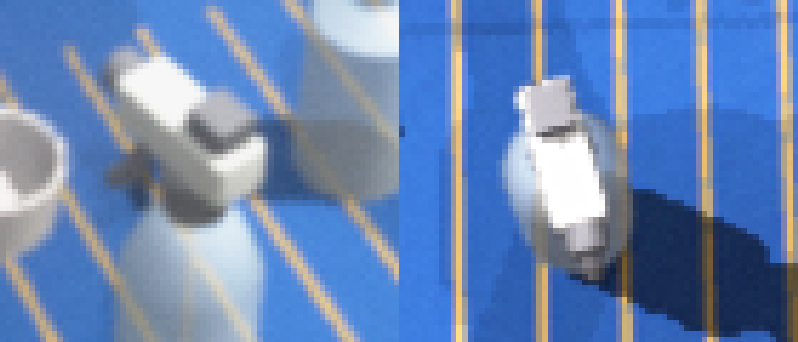

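The tab's top face is centred at about (284,184.5) in the scene view and (248.7,162.5) in the top view. The nozzle end is at about (325→254.7,188) in the top view, facing the robot.

```bash
cat > h.py <<'E'
from workcell import *
import numpy as np
def ray(n,u,v):
    p=camera_params(n);E=p['extrinsics'];R=E[:3,:3]
    return -R.T@E[:3,3], R.T@np.linalg.solve(p['mtx'],[u,v,1])
def onz(n,u,v,z):
    c,d=ray(n,u,v);return c+d*(z-c[2])/d[2]
def proj(n,P):
    p=camera_params(n);E=p['extrinsics'];q=p['mtx']@(E[:3,:3]@P+E[:3,3]);return q[:2]/q[2]
E
python3 - <<'E'
from h import *
a=onz('scene',283.9,184.6,.259);b=onz('top',248.7,162.5,.259)
print(a,b)
n=onz('top',254.7,188,.24);print('nozzle',n)
print('head white c',onz('top',222+(570-399)/5.7,145+178/5.7,.244))
c1,d1=ray('scene',283.9,184.6);c2,d2=ray('top',248.7,162.5)
s=np.linalg.lstsq(np.c_[d1,-d2],c2-c1,rcond=None)[0];print(c1+d1*s[0],c2+d2*s[1],c2)
for nm,uv,z in (('scene',(172,190),.165),('top',(334,230),.165)):print('short',onz(nm,*uv,z))
for nm,uv,z in (('top',(261,242),.045),('top',(192,228),.19),('top',(240,108),.06)):print(onz(nm,*uv,z))
E
```

```text
[0.64120403 0.03243874 0.259     ] [0.63910759 0.02819189 0.259     ]
nozzle [0.57005538 0.0136848  0.24      ]
head white c [0.60296947 0.02040054 0.244     ]
[0.64104384 0.03252856 0.25882718] [0.63928581 0.02822856 0.25822186] [ 0.40310515 -0.0203739   1.28943007]
short [ 0.45597308 -0.2135384   0.165     ]
short [ 0.45114167 -0.21361274  0.165     ]
[0.42344138 0.00337904 0.045     ]
[0.4659043  0.19903006 0.19      ]
[0.87461884 0.06352009 0.06      ]
```

The tab is at about (0.640, 0.030, 0.259), with the two views agreeing to about 4 mm. I'll rise, close the fingers and travel high over to it, then refine with the wrist camera.

Emit:
step_arm(commands=[0,0,0,0.1,0,0,0,0,0,0,0.2,0,0,0,0,0,0,0.3,0,0,0,0,0.07,0.1,0.3,0,0,0,0,0.14,0.2,0.3,0,0,0,0,0.21,0.3,0.3,0,0,0,0,0.28,0.4,0.3,0,0,0,0,0.35,0.5,0.3,0,0,0,0,0.42,0.6,0.3,0,0,0,0,0.42,0.6,0.3,0,0,0], squeeze=20)

```text
clock: 1.35
position: [0.4552, -0.2307, 0.4112]
ee_rot: [0.986, 0.165, -0.0, 0.0]
ft_force: [0.9, -1.6, 0.2]
grip_width: -0.003
grasp_force: 0.0
```

Emit:
step_arm(commands=[0,0.06,0.08,0,0,0,0,0,0.12,0.16,0,0,0,0,0,0.18,0.24,0,0,0,0,0,0.24,0.32,0,0,0,0,0,0.28,0.39,0,0,0,0,0,0.308,0.434,0,0,0,0,0,0.308,0.434,0,0,0,0,0,0.308,0.434,0,0,0,0,0,0.308,0.434,0,0,0,0,0,0.308,0.434,0,0,0,0])

```text
clock: 2.6
position: [0.6391, 0.0268, 0.4117]
ee_rot: [0.986, 0.164, 0.0, 0.0]
ft_force: [-0.1, -0.2, 0.7]
grip_width: 0.001
grasp_force: 0.0
```

```bash
cat >> h.py <<'E'
from scipy.spatial.transform import Rotation as Ro
def wpose():
    o=get_obs();T=np.eye(4);T[:3,:3]=Ro.from_quat(o['ee_rot']).as_matrix();T[:3,3]=o['position']
    return T@np.array(camera_params('wrist')['tool_from_camera'])
def wonz(T,u,v,z):
    d=T[:3,:3]@np.linalg.solve(camera_params('wrist')['mtx'],[u,v,1]);c=T[:3,3];return c+d*(z-c[2])/d[2]
def wproj(T,P):
    q=camera_params('wrist')['mtx']@(T[:3,:3].T@(np.array(P)-T[:3,3]));return q[:2]/q[2]
E
python3 - <<'E'
from h import *
import cv2
T=wpose();np.save('T1.npy',T);cv2.imwrite('pics/w1.png',camera('wrist')[:,:,::-1])
o=get_obs();print(o['position'],o['ft_force']);print(np.round(T,3),wproj(T,[.64,.03,.259]))
E
```

```text
[0.63914121 0.02706865 0.41164984] [ 0.31396007 -0.26585345  0.87524158]
[[ 0.324 -0.909 -0.261  0.707]
 [-0.946 -0.311 -0.091  0.05 ]
 [ 0.001  0.277 -0.961  0.554]
 [ 0.     0.     0.     1.   ]] [253.16187958 173.02025829]
```

View pics/w1.png

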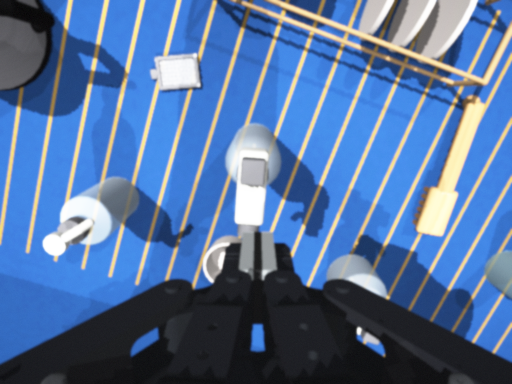

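The wrist view shows the tab at about (254,172), where it was predicted to be. I'll measure it by mask.

```bash
python3 - <<'E'
from h import *
import cv2
T=np.load('T1.npy');im=cv2.imread('pics/w1.png')
g=cv2.cvtColor(im,cv2.COLOR_BGR2GRAY);print(g[150:194:2,234:274:2])
hsv=cv2.cvtColor(im,cv2.COLOR_BGR2HSV)
m=((g>100)&(g<175)&(hsv[...,1]<45)).astype(np.uint8);m[:155]=0;m[192:]=0;m[:,:238]=0;m[:,272:]=0
n,l,s,c=cv2.connectedComponentsWithStats(m);k=1+s[1:,4].argmax();print(s[k],c[k])
r=cv2.minAreaRect(np.argwhere(l==k)[:,::-1].astype(np.float32));print(r,wonz(T,*c[k],.259),wonz(T,*r[0],.259))
E
```

```text
[[229 235 236 236 245 247 245 244 241 236 233 230 227 223 218 211 181 177
  176 159]
 [234 243 240 250 255 255 255 255 254 254 254 253 253 252 251 248 225 179
  179 161]
 [239 247 243 253 255 255 255 255 255 255 255 255 255 255 255 255 251 206
  181 163]
 [243 249 246 254 253 245 243 249 251 251 252 253 254 254 254 254 251 212
  179 165]
 [247 249 246 253 225 138 132 133 137 143 148 164 175 182 200 230 244 205
  178 165]
 [248 248 246 251 211 177 177 174 170 165 159 156 154 150 144 149 213 189
  179 165]
 [249 245 245 248 202 195 193 193 192 192 191 190 188 188 184 163 156 172
  177 164]
 [247 242 242 246 194 194 194 194 191 191 190 189 189 186 184 159 153 170
  175 162]
 [244 236 233 247 193 193 194 192 191 190 189 189 187 186 186 155 159 170
  172 159]
 [239 226 235 247 193 191 192 190 190 188 188 189 185 186 184 151 154 156
  169 157]
 [234 216 238 247 190 192 191 189 188 188 185 186 186 185 181 146 147 140
  166 154]
 [229 210 239 241 189 189 188 188 189 186 186 187 185 185 178 147 149 134
  160 151]
 [222 200 241 239 189 190 188 187 185 186 185 184 185 184 174 144 146 129
  156 
[... 292 characters left out ...]
1 184 184 182 183 183 183 165 144 151 137
  117  84]
 [103 164 251 249 228 215 188 168 164 168 170 170 171 173 160 155 151 121
   83  67]
 [103 172 252 254 253 253 251 238 197 179 201 171 194 208 175 171 147 121
   89  68]
 [102 178 253 254 254 254 254 254 253 249 251 249 251 254 246 213 152 127
  115  82]
 [105 196 254 255 255 254 255 254 254 254 254 255 255 255 254 241 160 128
  124 115]
 [107 208 254 255 255 255 255 255 255 255 255 255 255 255 254 243 158 128
  124 123]]
[243 158  27  30 230] [261.03043478 171.36521739]
((255.1393585205078, 171.96722412109375), (26.70804214477539, 28.156614303588867), 5.194429397583008) [0.64370838 0.02384927 0.259     ] [0.64148497 0.02864088 0.259     ]
```

Emit:
step_arm(commands=[0,0.001,0.005,-0.03,0,0,0,0,0.001,0.005,-0.07,0,0,0,0,0.001,0.005,-0.11,0,0,0,0,0.001,0.005,-0.15,0,0,0,0,0.001,0.005,-0.18,0,0,0,0,0.001,0.005,-0.2,0,0,0,0,0.001,0.005,-0.22,0,0,0,0,0.001,0.005,-0.235,0,0,0,0,0.001,0.005,-0.235,0,0,0,0,0.001,0.005,-0.235,0,0,0])

```text
clock: 3.9
position: [0.6401, 0.031, 0.2709]
ee_rot: [0.986, 0.165, 0.0, 0.0]
ft_force: [0.1, 0.9, 0.7]
grip_width: -0.003
grasp_force: 0.0
```

```bash
python3 - <<'E'
from h import *
import cv2
T=wpose();w=camera('wrist')[:,:,::-1];s=camera('scene')[:,:,::-1]
o=get_obs();print(o['position'],o['ft_force'],wproj(T,[.64,.03,.259]),wproj(T,o['position']))
f=lambda i:cv2.resize(i,None,fx=4,fy=4,interpolation=cv2.INTER_NEAREST)
cv2.imwrite('pics/c2.png',np.hstack([f(w[190:290,210:310]),f(s[140:240,235:335])]))
E
```

```text
[0.64013843 0.03098259 0.27094237] [0.77772953 0.24316338 0.09234947] [257.47751366 243.09160019] [255.60127161 253.28440613]
```

View pics/c2.png

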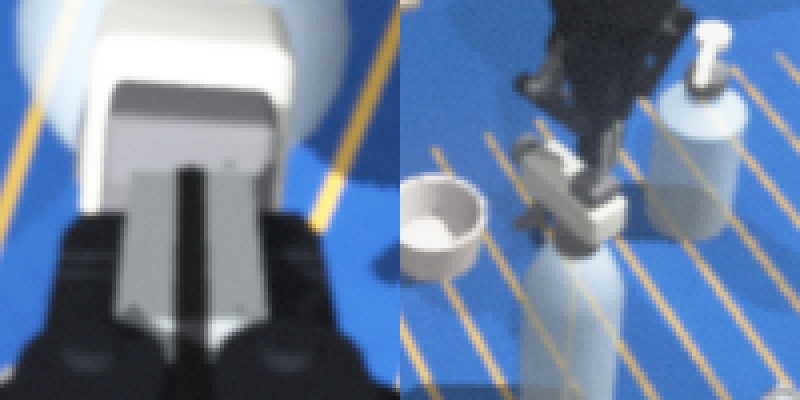

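The closed fingertips are centred over the tab and clear of it by about 11 mm. I'll descend slowly.

Emit:
step_arm(commands=[0,0,0,-0.005,0,0,0,0,0,0,-0.01,0,0,0,0,0,0,-0.013,0,0,0,0,0,0,-0.016,0,0,0,0,0,0,-0.019,0,0,0,0,0,0,-0.021,0,0,0,0,0,0,-0.023,0,0,0,0,0,0,-0.025,0,0,0,0,0,0,-0.025,0,0,0,0,0,0,-0.025,0,0,0])

```text
clock: 5.25
position: [0.6399, 0.0309, 0.2553]
ee_rot: [0.986, 0.165, 0.0, 0.0]
ft_force: [0.0, -0.2, 1.9]
grip_width: 0.004
grasp_force: 1.0
```

Emit:
step_arm(commands=[0,0,0,-0.001,0,0,0,0,0,0,-0.002,0,0,0,0,0,0,-0.003,0,0,0,0,0,0,-0.004,0,0,0,0,0,0,-0.005,0,0,0,0,0,0,-0.006,0,0,0,0,0,0,-0.007,0,0,0,0,0,0,-0.007,0,0,0,0,0,0,-0.007,0,0,0,0,0,0,-0.007,0,0,0])

```text
clock: 6.5
position: [0.6399, 0.0309, 0.251]
ee_rot: [0.986, 0.165, -0.0, 0.0]
ft_force: [-0.2, -0.2, 0.9]
grip_width: -0.005
grasp_force: 0.8
```

Emit:
step_arm(commands=[0,0,0,-0.0005,0,0,0,0,0,0,-0.001,0,0,0,0,0,0,-0.0015,0,0,0,0,0,0,-0.002,0,0,0,0,0,0,-0.002,0,0,0,0,0,0,-0.002,0,0,0,0,0,0,-0.002,0,0,0,0,0,0,-0.002,0,0,0,0,0,0,-0.002,0,0,0,0,0,0,-0.002,0,0,0])

```text
clock: 7.75
position: [0.64, 0.0309, 0.2502]
ee_rot: [0.986, 0.165, 0.0, 0.0]
ft_force: [-0.3, -0.7, 5.2]
grip_width: -0.004
grasp_force: 2.6
```

Emit:
step_arm(commands=[0,0,0,-0.0005,0,0,0,0,0,0,-0.001,0,0,0,0,0,0,-0.001,0,0,0,0,0,0,-0.001,0,0,0,0,0,0,-0.001,0,0,0,0,0,0,-0.001,0,0,0,0,0,0,-0.001,0,0,0,0,0,0,-0.001,0,0,0,0,0,0,-0.001,0,0,0,0,0,0,-0.001,0,0,0])

```text
clock: 9.0
position: [0.6402, 0.031, 0.2502]
ee_rot: [0.986, 0.165, 0.001, 0.0]
ft_force: [-0.6, -0.4, 8.2]
grip_width: -0.002
grasp_force: 4.0
```

The tip has stopped at 0.2502 m and the force has risen to 8 N, so the tab is on its hard stop. I'll lift straight up.

Emit:
step_arm(commands=[0,0,0,0.005,0,0,0,0,0,0,0.02,0,0,0,0,0,0,0.05,0,0,0,0,0,0,0.1,0,0,0,0,0,0,0.15,0,0,0,0,0,0,0.2,0,0,0,0,0,0,0.25,0,0,0,0,0,0,0.3,0,0,0,0,0,0,0.3,0,0,0,0,0,0,0.3,0,0,0])

```text
clock: 10.25
position: [0.6398, 0.031, 0.4293]
ee_rot: [0.986, 0.165, -0.0, -0.0]
ft_force: [0.5, -0.7, 0.2]
grip_width: 0.005
grasp_force: 0.0
```

```bash
python3 - <<'E'
from h import *
import cv2
w=camera('wrist')[:,:,::-1];s=camera('scene')[:,:,::-1]
o=get_obs();print(o['clock'],o['position'],o['ft_force'])
f=lambda i:cv2.resize(i,(400,400),interpolation=cv2.INTER_NEAREST)
cv2.imwrite('pics/c3.png',np.hstack([f(w[110:270,175:335]),f(s[150:260,225:335])]))
E
```

```text
10.35 [0.6396947  0.03078198 0.42858198] [ 0.5978002   0.26598119 -0.8830797 ]
```

View pics/c3.png

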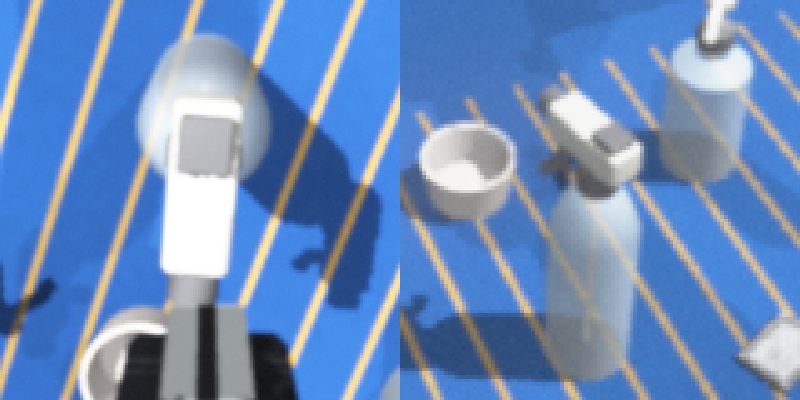

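The tab is now visibly low on the head, the bottle is still standing in place, and the hand is 18 cm above the tab.

```bash
python3 -c "
from workcell import *
print(hand_in())"
```

```text
the job is handed in; nothing more can be done
None
```

The tall spray bottle's latch is pressed down to its stop (about 8 N at the stop), the bottle is still standing where it was, the hand is about 18 cm above the tab, nothing else was touched, and the job is handed in at about 10.4 s.

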